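# Hold a check standard in the photometer's beam by its sprung pull rod

## Robot

A 7-joint arm with a two-finger parallel gripper is mounted at the origin on the work surface. World frame = base frame: x ahead of the robot, y to its left, z up, the work surface at z = 0. Lengths are in m, angles in rad, forces in N, time in s.
With the tool pointing down it reaches from about 0.4 to 0.85 m from the base axis. Payload 10.4 kg.
Tool frame: the origin (TCP) lies midway between the tips of the shut fingers; the grasp point (between the pads) lies 19 mm behind it; z points along the fingers, y is the direction in which the jaws open and shut (so a half turn about z gives the same grasp; the last joint's range is limited). The gripper opens to 87 mm and grips with 3 to 60 N. Pads are 19 mm wide; open, the fingers measure 117 mm over their backs; the gripper's body (75 mm by 190 mm) begins 51 mm behind the grasp point.
Start: joints at [-1.176, 0.332, -0.065, 1.46, 0.022, 1.35, -0.088], TCP at [0.254, 0.571, 0.223] pointing down, gripper open.
Joint ranges: [-2.6, 2.6], [-0.5, 2.12], [-1.47, 1.34], [0.16, 2.42], [-1.27, 4.41], [0.06, 2.06], [-2.6, 2.6]. Speed limits (rad/s): [2.22, 2.22, 2.79, 2.79, 3.14, 3.14, 3.14].

## Interface

Orientations are given as a unit quaternion [x, y, z, w].
In Python, from bench import r gives the robot as it stands.
- The arm moves only by the tool step_arm, never from a script. Its argument "increments" is a list of rows, each a list of 2 entries, a list of its own where there are three numbers: the shift along the tool's x, y, z in m, then the turn, a rotation vector about the tool's x, y, z in rad. A call has 1 to 5 rows; each row is the pose to reach, as a shift and turn from the pose measured when the call began, along the tool's axes at that moment; what a row does not reach only later rows make up. A row lasts 1/10 s, in which the tool goes at most 50 mm and 8.59 degrees, less where a joint would pass 70% of its speed; a pose out of reach is approached as far as the arm can. A call with a gripper value outside its range is refused whole. "hand" is the closure, from -1 (fully open) to 1 (shut), so that 0 is half open, set as the call begins (left out, the last holds). The fingers move at their own pace and stop on an object; "grip_force" is the grip in N (left out, the last holds). Time passes only in rows, so rows that repeat a pose let the fingers close. It gives the time, the measured TCP pose, the force and the opening at its end, in the units of the state.
- r.read_state(): the state, without advancing time (a new reading comes with each control period).
- r.camera(name): name is "scene" or "side" or "wrist"; returns a dict with "pixels" (420x560x3 uint8, blue, green, red), "camera_matrix" (3x3 intrinsics, pixels), "k1" (the pictures are not rectified: a ray, as slopes to the right and down, at radius r is drawn at 1 + k1 r^2 times it, then the intrinsics apply), "extrinsics" (4x4, takes a point from camera to world coordinates). Camera axes: x right, y up, looking along -z (the intrinsics and any distortion apply to the point x, -y, -z); pixel columns grow to the right and rows downward; lengths in m; the calibration is good to about 2 mm. A picture is of the moment at which its call begins. There is no depth.
- r.close_job(): hands the job in, once; it reports no verdict.
The state is a dict: "time": time; "joint_positions": joint angles; "joint_vel": joint speeds; "joint_torque": joint torques, N m; "ee_pos": TCP position; "eef_rot": TCP orientation; "ft_force": force on the tool from outside, world axes, zero at the start; "torque": the same for the moment, N m; "width": finger opening in m.
Only numpy, scipy, OpenCV 4.12 (cv2) and the standard library are available. Lean on these libraries where they do the work, as an engineer would, in place of code of your own. Each camera call takes 0.05 s, during which the arm holds its last target.

## Task

Check the photometer with the blue standard: take it from the stand and plug it upright, fully home, into the open square well of the photometer's cell carriage, with the line on its top running front to back as the white light-path lines on the deck do, and let go of it. Then draw the carriage's spring-loaded pull rod out by its black knob until the mouth of the guide sleeve stands on the red band of the rod, without pulling on to the end stop, and finish while still holding it there for the reading. Leave the other standards, the reagent bottle and the rack of tubes where they are.

Things in the scene. Friction and masses are not known exactly. Their poses are not given: they have to be found in the camera images.
- standard_blue: Check standard to use: square aluminium frame with grey glass, 12.5 x 12.5 x 42 mm tall (the part that plugs in; foot bevelled 1.5 mm), then a blue flange 24 x 24 x 5 mm, a blue grip 15 x 15 x 30 mm; 77 mm in all, about 35 g. Origin at its foot's centre, z up. Its windows look along +x and -x; the white line on its top runs along x. Starts upright in any of the stand's wells, foot 8 mm above the bench.
- blue_shoulder (a point): Shoulder of the blue standard: centre of the underside of its flange, 42 mm above its foot; axes as the standard's. It rests on the stand's top at first, and on the carriage's top when the standard is home.
- standard_yellow: Check standard with a yellow grip, same shape as the blue one, upright in another well of the stand. Origin at its foot's centre, z up. Leave it alone: it may not shift by 15 mm.
- standard_white: Check standard with a white grip, same shape as the blue one, upright in another well of the stand. Origin at its foot's centre, z up. Leave it alone: it may not shift by 15 mm.
- stand: Cream stand fixed to the bench, 50 (x) x 170 (y) x 50 mm tall, origin at the centre of its underside, with three square wells in its top at y = -55, 0 and +55 mm, 14.5 mm wide and 45 mm deep. The standards' coloured flanges and grips rise 35 mm above its top.
- photometer: Grey photometer fixed to the bench, 260 deep (x; front is -x) x 320 wide (y), origin at the centre of its underside. Cell deck 95 mm high; dark hood with keys (y 36 to 156 mm) 122 mm high; dark lamp house along the rear (x 82 to 128) 116 mm high. A 40 mm wide open channel along y, right part (-y) of the deck, holds the black cell carriage. White light-path lines run along x at y = -85.
- cell_well (a point): Centre of the mouth of the only open well, in the top of the carriage, 97 mm above the bench (2 mm above the deck); at rest at x = -20, y = -55 mm of the photometer. Axes as the photometer's. Square, 14 mm wide, 2 mm lead-in chamfers, 45 mm deep. Carriage 32 mm wide (x), 70 mm long. The well moves with it; drawn 30 mm to -y it stands in the light.
- sleeve_mouth (a point): Centre of the outer end of the fixed aluminium guide sleeve, 24 mm across, that sticks 25 mm out of the photometer's right side: x = -20, y = -185, z = 72 mm of the photometer, axes as the photometer's. The steel rod, 12 mm thick, slides out of it along -y.
- pull_knob (a point): Black pull knob on the rod's outer end, 72 mm above the bench. Origin at the middle of its flat-sided waist, axes as the photometer's: waist 16 (x) x 28 (y) x 24 mm tall, then at its outer (-y) end a flange 24 x 6 x 30 mm tall that fingers can pull against. At rest the origin is 32 mm beyond the sleeve's mouth (18 mm of bare rod show). The rules call the waist carriage_c0, the flange carriage_c1.
- carriage (a joint): How far rod, knob and carriage are drawn out along the photometer's -y, in m: 0 at rest, end stop 0.045. A red band, 8 mm long, is hidden in the sleeve at rest; the sleeve's mouth stands on it from 0.026 to 0.034 (middle 0.030). The spring pulls back with about 4 N at rest, 8 N at the band (150 N/m), plus 0.4 N friction; let go, the rod goes back in.
- reagent: Small amber reagent bottle with a black cap, 44 mm across, 85 mm tall, standing loose; origin at the centre of its underside. Leave it where it is.
- tube_rack: Loose white plastic rack, 55 (x) x 130 (y) mm, with eight capped test tubes that rise to 108 mm; origin at the centre of its underside. Leave it where it is.
There are look-alikes about, which are no part of the job. What is shaped like the standard_blue but green is not meant.

How it is judged:
By the outcome, as a careful person would: the job done as asked, in the order asked, and still so for the second after the job is handed in, while the arm keeps its last pose, push and grip.
It also fails if it takes over 54 s, if anything falls off the work surface, if the arm or the gripper's body presses on something with over 40 N, if the wrist force passes 120 N, or if a joint passes its speed limit or range.

## Working session

There is one attempt and no reset: what is moved stays moved. The work goes in short steps, Python scripts to look and compute and a tool call to move; the robot and the scene stay as the last step left them, time stands still between calls to the robot, and variables do not carry over. Pictures are saved under pics/ and viewed, and the job is handed in when it is done.

Besides the shell and the picture viewer there is one more tool, called after "Emit:" in YAML: its name, and indented under it one key for each argument. step_arm: Moves the arm, as the interface text tells. Its arguments: {"type":"object","properties":{"increments":{"type":"array"},"hand":{"type":"number"},"grip_force":{"type":"number"}},"required":["increments"]}

```bash
ls; mkdir -p pics; python3 - <<'E'
from bench import r
import cv2,numpy as np
s=r.read_state()
print({k:np.round(v,4).tolist() for k,v in s.items()})
for n in ["scene","side","wrist"]:
    c=r.camera(n); cv2.imwrite(f"pics/{n}0.png",c["pixels"]); print(n,c["camera_matrix"],c["k1"],np.round(c["extrinsics"],4).tolist())
E
```

```text
pics
{'time': 0.0, 'joint_positions': [-1.1756, 0.3329, -0.0647, 1.4609, 0.0216, 1.3499, -0.0885], 'joint_vel': [-0.0004, -0.001, -0.002, 0.0005, 0.001, -0.0008, 0.0016], 'joint_torque': [0.0001, -62.3257, 0.0249, -38.9905, -0.0612, 0.0396, 0.0001], 'ee_pos': [0.2534, 0.5709, 0.2218], 'eef_rot': [0.2074, 0.9783, -0.0007, -0.0001], 'ft_force': [0.0781, -0.3936, -1.2113], 'torque': [-0.0168, -0.0508, -0.0589], 'width': 0.087}
scene [[442.68436622   0.         285.34013307]
 [  0.         442.68436622 203.61446971]
 [  0.           0.           1.        ]] 0.02413190682270191 [[-0.8542, -0.3066, 0.4199, 0.9261], [0.5196, -0.5323, 0.6683, 0.5356], [0.0186, 0.7891, 0.614, 0.6563], [0.0, 0.0, 0.0, 1.0]]
side [[390.29155702   0.         274.02989616]
 [  0.         390.29155702 200.72771048]
 [  0.           0.           1.        ]] -0.0951098789672902 [[0.9749, 0.1319, -0.1792, 0.4078], [-0.2215, 0.4993, -0.8376, -0.6922], [-0.021, 0.8563, 0.516, 0.4588], [0.0, 0.0, 0.0, 1.0]]
wrist [[354.8740219    0.         279.26207206]
 [  0.         354.8740219  209.61923017]
 [  0.           0.           1.        ]] -0.0799408520773283 [[0.4051, -0.8876, -0.2195, 0.1932], [0.9143, 0.393, 0.098, 0.5973], [-0.0007, -0.2404, 0.9707, 0.384], [0.0, 0.0, 0.0, 1.0]]
```

View pics/scene0.png

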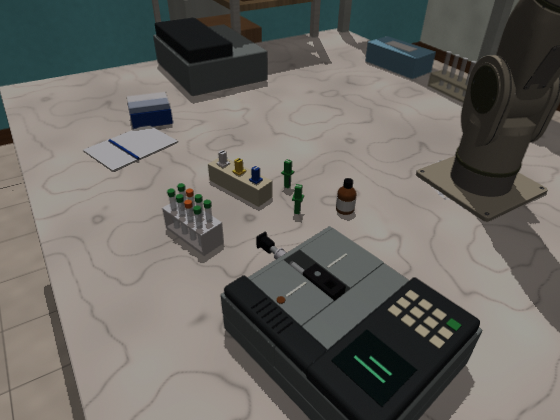

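View pics/side0.png

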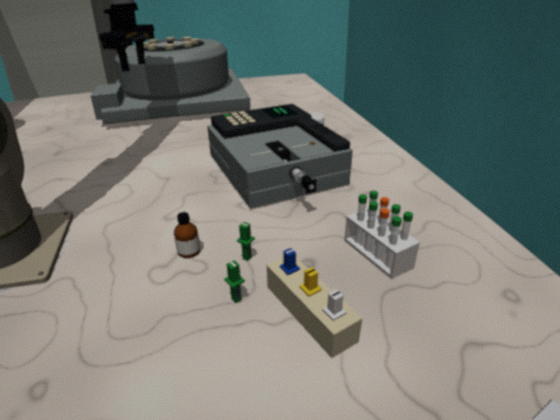

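View pics/wrist0.png

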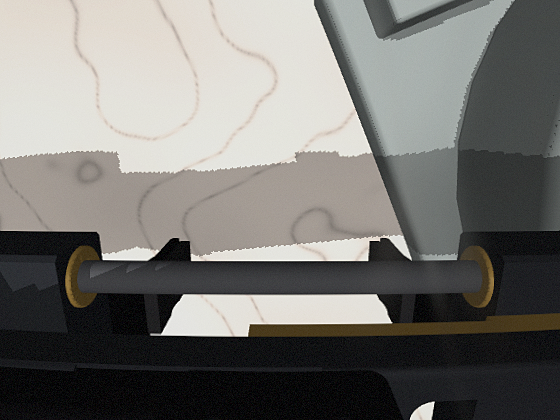

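The scene camera shows the blue standard at about (256,174) in the stand, the photometer at lower right, the knob at (264,241) and the carriage at (318,275). The side camera shows blue at (289,262) and the knob at (309,184). I'll zoom in to measure.

```bash
cat > h.py <<'E'
from bench import r
import cv2,numpy as np
from scipy.spatial.transform import Rotation as R
from scipy.optimize import least_squares
def cam(n):
    return r.camera(n)
def proj(c,P):
    P=np.atleast_2d(P).astype(float);E=np.array(c["extrinsics"]);K=np.array(c["camera_matrix"])
    q=(P-E[:3,3])@E[:3,:3]; x=q[:,0]/-q[:,2]; y=-q[:,1]/-q[:,2]
    f=1+c["k1"]*(x*x+y*y)
    return np.c_[K[0,0]*x*f+K[0,2],K[1,1]*y*f+K[1,2]]
def ray(c,uv):
    E=np.array(c["extrinsics"]);K=np.array(c["camera_matrix"])
    d=((np.array(uv,float)-[K[0,2],K[1,2]])/[K[0,0],K[1,1]])
    u=d.copy()
    for _ in range(30): u=d/(1+c["k1"]*(u@u))
    return E[:3,3],E[:3,:3]@np.array([u[0],-u[1],-1])
def onz(c,uv,z):
    o,d=ray(c,uv); return o+d*(z-o[2])/d[2]
def crop(c,x0,y0,w,h,s,name):
    im=c["pixels"][y0:y0+h,x0:x0+w]; cv2.imwrite("pics/"+name,cv2.resize(im,None,fx=s,fy=s,interpolation=cv2.INTER_CUBIC))
E
python3 - <<'E'
from h import *
import pickle
a=cam("scene");b=cam("side")
pickle.dump((a,b),open("c0.pkl","wb"))
crop(a,195,140,130,80,6,"a1.png");crop(a,220,220,160,100,5,"a2.png");crop(b,260,240,110,110,5,"b1.png");crop(b,200,95,160,110,5,"b2.png")
E
```

```text
(no output)
```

View pics/a1.png

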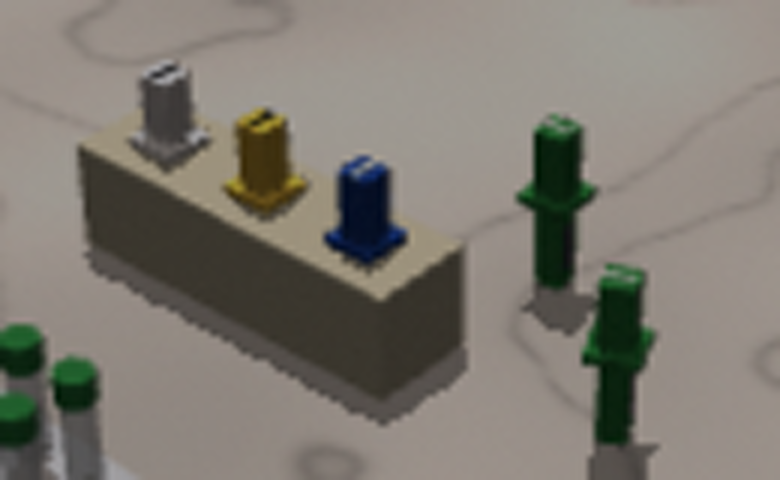

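View pics/a2.png

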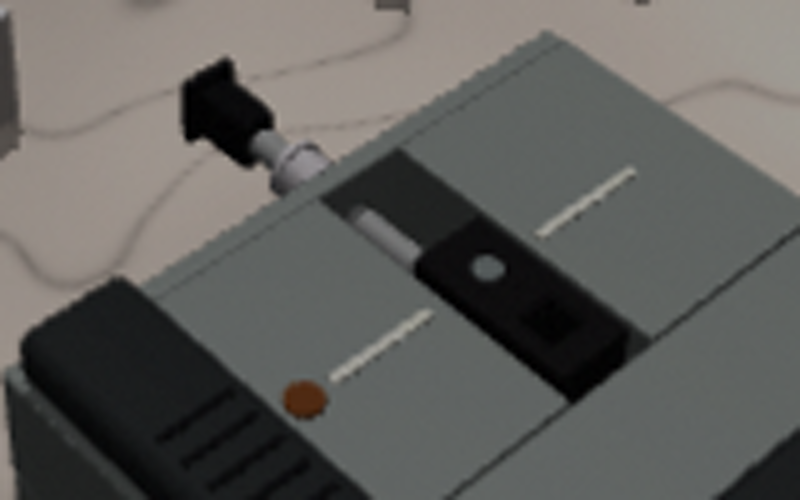

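View pics/b1.png

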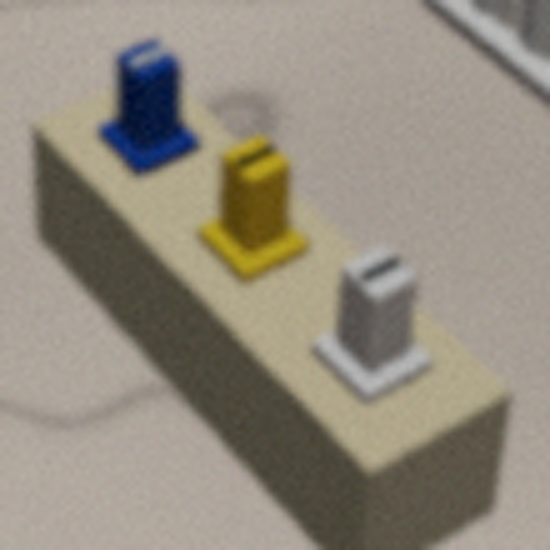

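View pics/b2.png

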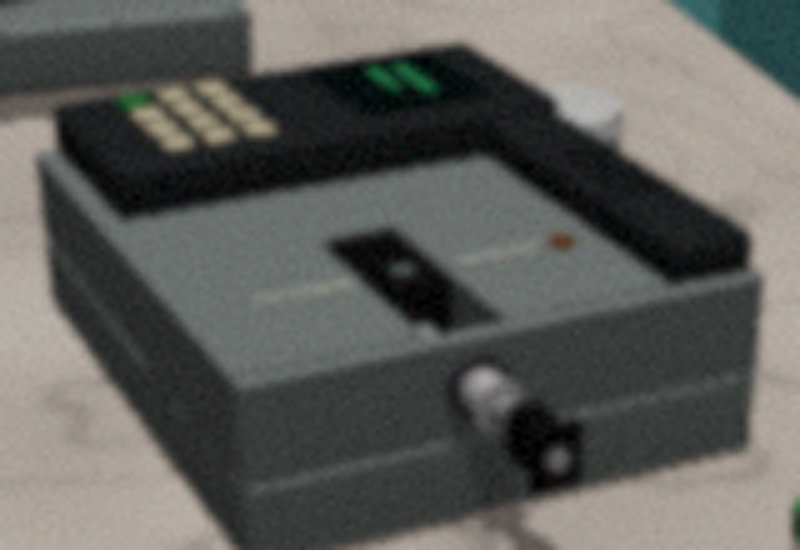

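```bash
cat > fit.py <<'E'
from h import *
import pickle
a,b=pickle.load(open("c0.pkl","rb"))
def full(p,ox,oy,s): p=np.array(p,float); return (p+0.5)/s-0.5+[ox,oy]
A2=lambda u,v: full((u,v),220,220,5); B2=lambda u,v: full((u,v),200,95,5)
A1=lambda u,v: full((u,v),195,140,6); B1=lambda u,v: full((u,v),260,240,5)
mm=lambda *p: np.array(p)/1000
def fit(obs,x0):
    def res(t,detail=False):
        out=[]
        for c,P,uv in obs:
            Rz=R.from_euler('z',t[2]).as_matrix()
            out.append((proj(c,(Rz@P)+[t[0],t[1],0])[0]-uv))
        return np.ravel(out)
    s=least_squares(res,x0,loss='soft_l1'); print(np.round(s.x,4),np.degrees(s.x[2])); print(np.round(s.fun if 0 else res(s.x).reshape(-1,2),1).tolist()); return s.x
ph=[(a,mm(-130,-160,95),A2(548,33)),(a,mm(-20,-55,97),A2(550,322)),
 (b,mm(-130,-160,95),B2(240,387)),(b,mm(130,-160,95),B2(760,273)),(b,mm(-130,160,95),B2(42,153))]
# hood front right corner top, flange
ph+=[(b,mm(-20,-185-32-14-6,72),B2(558,458)),(a,mm(-20,-185,72),A2(300,165)),(b,mm(-20,-185,72),B2(497,410))]
st=[(a,mm(-25,-85,50),None)]
if __name__=="__main__":
    x=fit(ph,[.55,.25,0])
    for y,n in((-85,'line'),):
        for c,uvs in((a,[A2(540,235),A2(635,170),A2(332,380),A2(430,313)]),(b,[B2(255,300),B2(460,262),B2(550,243)])):
            for uv in uvs:
                w=onz(c,uv,.095)-[x[0],x[1],0]; print(np.round(R.from_euler('z',-x[2]).apply(w)*1000,1))
    for c,f,pts in((a,A1,[(80,148),(380,300),(463,243)]),(b,B1,[(38,128),(370,470),(508,397)])):
        for p in pts: print('stand',np.round(onz(c,f(*p),.05),4))
    for c,f,p in((a,A1,(363,167)),(b,B1,(148,53)),(a,A1,(165,72)),(b,B1,(379,268))): print('std top',np.round(onz(c,f(*p),.085),4))
E
python3 fit.py
```

```text
[0.603  0.2083 0.1841] 10.550609117401104
[[0.1, -0.5], [-0.2, -0.0], [-1.3, -0.4], [1.2, 0.3], [-1.3, -1.2], [-0.6, 0.2], [-1.5, 0.7], [0.2, -0.8]]
[-48.1 -86.   95. ]
[-97.7 -86.   95. ]
[ 50.3 -85.3  95. ]
[  6.1 -85.2  95. ]
[-92.3 -84.1  95. ]
[  9.3 -85.9  95. ]
[ 57.9 -84.1  95. ]
stand [ 0.5961 -0.3578  0.05  ]
stand [ 0.5391 -0.2013  0.05  ]
stand [ 0.4921 -0.2188  0.05  ]
stand [ 0.495  -0.2204  0.05  ]
stand [ 0.5505 -0.3756  0.05  ]
stand [ 0.5952 -0.3616  0.05  ]
std top [ 0.5251 -0.2395  0.085 ]
std top [ 0.5275 -0.2347  0.085 ]
std top [ 0.5621 -0.342   0.085 ]
std top [ 0.5639 -0.3393  0.085 ]
```

```bash
cat > plan.py <<'E'
from h import *
import sys
# usage plan.py x y z phi_deg : tool down, jaw axis at phi in world
def rel(x,y,z,phi):
    s=r.read_state(); p=np.array(s["ee_pos"]); q=R.from_quat(s["eef_rot"])
    f=np.radians(phi); M=np.array([[-np.sin(f),np.cos(f),0],[np.cos(f),np.sin(f),0],[0,0,-1]]).T
    d=q.inv().apply(np.array([x,y,z])-p); w=(q.inv()*R.from_matrix(M)).as_rotvec()
    print("t",round(s["time"],2),"rel",np.round(d,4).tolist(),np.round(w,4).tolist(),"w",round(s["width"],4),"f",np.round(s["ft_force"],1))
if __name__=="__main__": rel(*map(float,sys.argv[1:5]))
E
python3 plan.py .526 -.238 .235 20; python3 -c "
from h import *
s=r.read_state();q=R.from_quat(s['eef_rot']).as_matrix();print(q)"
```

```text
t 0.25 rel [-0.5773, -0.6289, -0.0124] [-0.0006, 0.0003, 0.8039] w 0.087 f [-0.1  0.4 -0.6]
[[-9.13984338e-01  4.05749409e-01 -2.16425237e-04]
 [ 4.05749462e-01  9.13984122e-01 -6.31311883e-04]
 [-5.83451930e-05 -6.64823597e-04 -9.99999777e-01]]
```

Emit:
step_arm:
  increments:
    - [[-0.58,-0.63,-0.012],[0,0,0.8]]
    - [[-0.58,-0.63,-0.012],[0,0,0.8]]
    - [[-0.58,-0.63,-0.012],[0,0,0.8]]
    - [[-0.58,-0.63,-0.012],[0,0,0.8]]
    - [[-0.58,-0.63,-0.012],[0,0,0.8]]
  hand: -1

```text
time: 0.75
ee_pos: [0.334, 0.3325, 0.2261]
eef_rot: [0.554, 0.833, -0.0, -0.0]
ft_force: [0.3, 0.2, 0.3]
width: 0.087
```

```bash
python3 plan.py .526 -.238 .235 20
```

```text
t 0.75 rel [-0.6003, -0.0434, -0.0089] [-0.0003, 0.0, 0.0477] w 0.087 f [0.3 0.2 0.3]
```

Emit:
step_arm:
  increments:
    - [[-0.6,-0.043,-0.009],[0,0,0.048]]
    - [[-0.6,-0.043,-0.009],[0,0,0.048]]
    - [[-0.6,-0.043,-0.009],[0,0,0.048]]
    - [[-0.6,-0.043,-0.009],[0,0,0.048]]
    - [[-0.6,-0.043,-0.009],[0,0,0.048]]

```text
time: 1.25
ee_pos: [0.4136, 0.0955, 0.2301]
eef_rot: [0.574, 0.819, 0.0, -0.0]
ft_force: [1.1, -0.3, -0.1]
width: 0.0871
```

```bash
python3 plan.py .526 -.238 .235 20
```

```text
t 1.25 rel [-0.3519, -0.0084, -0.0051] [0.0006, -0.0005, -0.0002] w 0.0871 f [ 1.1 -0.3 -0.1]
```

Emit:
step_arm:
  increments:
    - [[-0.35,-0.008,-0.005],[0,0,0]]
    - [[-0.35,-0.008,-0.005],[0,0,0]]
    - [[-0.35,-0.008,-0.005],[0,0,0]]
    - [[-0.35,-0.008,-0.005],[0,0,0]]
    - [[-0.35,-0.008,-0.005],[0,0,0]]

```text
time: 1.75
ee_pos: [0.4935, -0.1413, 0.2339]
eef_rot: [0.573, 0.819, 0.001, 0.0]
ft_force: [1.2, 0.4, 0.1]
width: 0.0869
```

```bash
python3 plan.py .526 -.238 .235 20
```

```text
t 1.75 rel [-0.102, -0.0025, -0.0012] [0.0019, -0.0004, 0.0003] w 0.0869 f [1.2 0.4 0.1]
```

Emit:
step_arm:
  increments:
    - [[-0.05,-0.001,0],[0.001,0,0]]
    - [[-0.09,-0.002,-0.001],[0.001,0,0]]
    - [[-0.102,-0.0025,-0.001],[0.001,0,0]]
    - [[-0.102,-0.0025,-0.001],[0.001,0,0]]

```text
time: 2.15
ee_pos: [0.5257, -0.24, 0.2344]
eef_rot: [0.575, 0.818, -0.0, 0.0]
ft_force: [-1.2, -0.6, 0.3]
width: 0.087
```

```bash
python3 plan.py .526 -.238 .235 20; python3 - <<'E'
from h import *
import pickle
c=cam("wrist");pickle.dump(c,open("w1.pkl","wb"));cv2.imwrite("pics/w1.png",c["pixels"]);print(proj(c,[.526,-.238,.085]))
E
```

```text
t 2.15 rel [0.0017, 0.001, -0.0006] [-0.0007, 0.0005, -0.003] w 0.087 f [-1.2 -0.6  0.3]
[[281.18378374 194.89519517]]
```

View pics/w1.png

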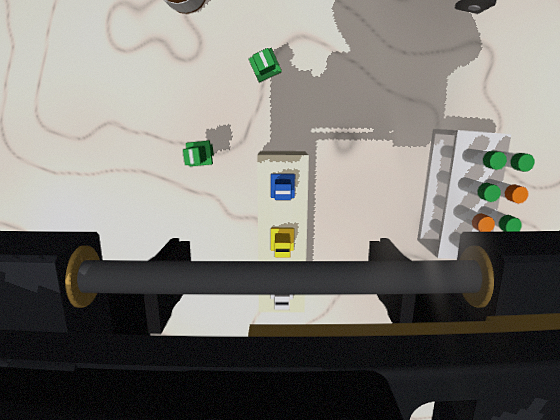

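```bash
python3 - <<'E'
from h import *
import pickle
c=pickle.load(open("w1.pkl","rb"));crop(c,235,140,100,75,8,"w1c.png")
E
```

```text
(no output)
```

View pics/w1c.png

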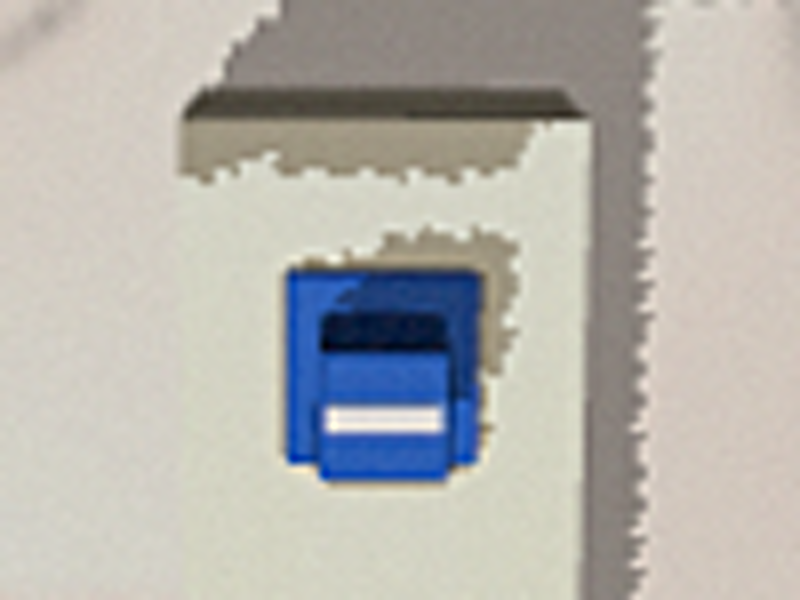

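```bash
python3 - <<'E'
from h import *
import pickle
c=pickle.load(open("w1.pkl","rb"))
f=lambda u,v:(np.array([u,v])+.5)/8-.5+[235,140]
print(onz(c,f(385.5,416.5),.085),onz(c,f(384,367),.055))
def ang(p,q,z):
    d=onz(c,f(*q),z)-onz(c,f(*p),z); return np.degrees(np.arctan2(d[1],d[0])),np.linalg.norm(d)
print(ang((320,482),(450,480),.085),ang((286,268),(484,269),.055),ang((180,119),(587,119),.05),ang((182,119),(180,590),.05),ang((590,119),(580,590),.05))
E
```

```text
[ 0.52629961 -0.23472311  0.085     ] [ 0.52628196 -0.23440265  0.055     ]
(np.float64(20.77545678748068), np.float64(0.014597489397582583)) (np.float64(19.587387236516303), np.float64(0.023951528774667063)) (np.float64(19.88134291323865), np.float64(0.049392463484203494)) (np.float64(-71.1906921640502), np.float64(0.05903630080436317)) (np.float64(-70.28370306436007), np.float64(0.059036340058211664))
```

```bash
python3 plan.py .5263 -.2346 .0595 20
```

```text
t 2.2 rel [0.0031, 0.0018, 0.1749] [-0.0002, -0.0006, -0.001] w 0.0871 f [-0.7  0.6  0.4]
```

Emit:
step_arm:
  increments:
    - [[0.003,0.002,0.03],[0,0,0]]
    - [[0.003,0.002,0.07],[0,0,0]]
    - [[0.003,0.002,0.11],[0,0,0]]
    - [[0.003,0.002,0.135],[0,0,0]]
    - [[0.003,0.002,0.14],[0,0,0]]

```text
time: 2.7
ee_pos: [0.5251, -0.2314, 0.0918]
eef_rot: [0.573, 0.82, -0.0, -0.003]
ft_force: [-0.5, -0.1, 0.7]
width: 0.0872
```

```bash
python3 plan.py .5263 -.2346 .0595 20
```

```text
t 2.7 rel [-0.0035, 0.0001, 0.0323] [-0.0032, -0.0043, 0.0016] w 0.0872 f [-0.5 -0.1  0.7]
```

Emit:
step_arm:
  increments:
    - [[-0.0035,0,0.015],[-0.003,-0.004,0]]
    - [[-0.0035,0,0.027],[-0.003,-0.004,0]]
    - [[-0.0035,0,0.0325],[-0.003,-0.004,0]]
    - [[-0.0035,0,0.0325],[-0.003,-0.004,0]]

```text
time: 3.1
ee_pos: [0.5263, -0.2341, 0.0594]
eef_rot: [0.573, 0.82, 0.0, -0.0]
ft_force: [-0.3, -0.3, -0.1]
width: 0.0874
```

```bash
python3 plan.py .5263 -.2346 .0595 20;  python3 - <<'E'
from h import *
c=cam("side");crop(c,240,220,120,90,6,"s2.png")
E
```

```text
t 3.1 rel [-0.0005, -0.0001, -0.0001] [-0.0002, -0.0008, 0.0021] w 0.0874 f [-0.3 -0.3 -0.1]
```

View pics/s2.png

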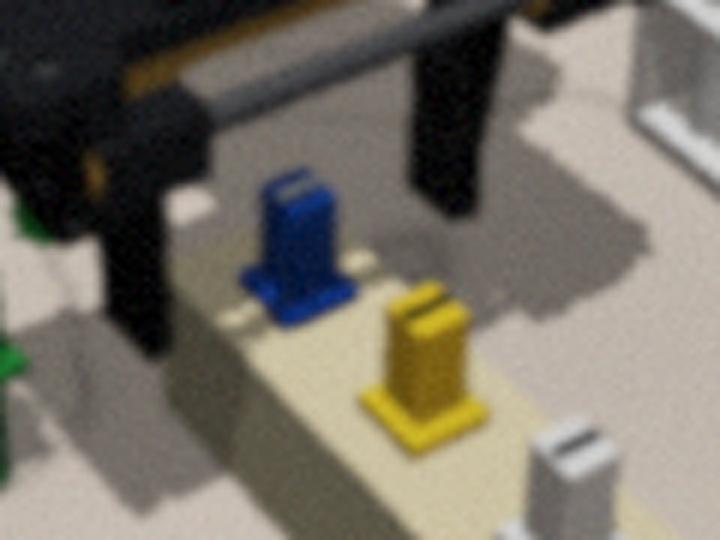

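The open fingers straddle the blue grip, one on each side, and the yellow standard is clear. Next I close the gripper.

Emit:
step_arm:
  increments:
    - [[0,0,0],[0,0,0]]
    - [[0,0,0],[0,0,0]]
    - [[0,0,0],[0,0,0]]
    - [[0,0,0],[0,0,0]]
    - [[0,0,0],[0,0,0]]
  hand: 1
  grip_force: 25

```text
time: 3.65
ee_pos: [0.5265, -0.2344, 0.06]
eef_rot: [0.573, 0.82, 0.0, 0.0]
ft_force: [0.3, 0.7, 0.2]
width: 0.0552
```

Emit:
step_arm:
  increments:
    - [[0,0,0],[0,0,0]]
    - [[0,0,0],[0,0,0]]
    - [[0,0,0],[0,0,0]]

```text
time: 3.95
ee_pos: [0.5265, -0.2344, 0.06]
eef_rot: [0.573, 0.82, 0.0, -0.0]
ft_force: [-0.2, 0.4, -0.1]
width: 0.0312
```

```bash
python3 plan.py .5263 -.2346 .17 20
```

```text
t 3.95 rel [-0.0001, -0.0002, -0.11] [0.0003, -0.0002, 0.0018] w 0.0312 f [-0.2  0.4 -0.1]
```

Emit:
step_arm:
  increments:
    - [[0,0,0],[0,0,0]]
    - [[0,0,0],[0,0,0]]
    - [[0,0,0],[0,0,0]]
    - [[0,0,0],[0,0,0]]

```text
time: 4.35
ee_pos: [0.5265, -0.2345, 0.0599]
eef_rot: [0.573, 0.82, 0.0, 0.0]
ft_force: [0.5, -0.4, -1.1]
width: 0.0151
```

Emit:
step_arm:
  increments:
    - [[0,0,-0.015],[0,0,0]]
    - [[0,0,-0.035],[0,0,0]]
    - [[0,0,-0.06],[0,0,0]]
    - [[0,0,-0.09],[0,0,0]]
    - [[0,0,-0.12],[0,0,0]]

```text
time: 4.85
ee_pos: [0.5262, -0.2347, 0.1821]
eef_rot: [0.573, 0.82, 0.0, 0.0]
ft_force: [0.4, -0.8, -0.3]
width: 0.0145
```

```bash
python3 - <<'E'
from h import *
c=cam("wrist");cv2.imwrite("pics/w3.png",c["pixels"]);c=cam("side");crop(c,200,90,160,120,5,"s3.png")
f=R.from_euler('z',.1841)
print(f.apply([-.02,-.055,.097])+[.603,.2083,0], f.apply([-.02,-.217,.072])+[.603,.2083,0])
E
python3 plan.py .590 .150 .18 10.5
```

```text
[0.59340637 0.15056819 0.097     ] [ 0.62306239 -0.00869424  0.072     ]
t 4.95 rel [0.3412, 0.1904, 0.005] [0.0063, 0.0028, 0.167] w 0.0151 f [ 0.8 -0.2 -0.1]
```

View pics/w3.png

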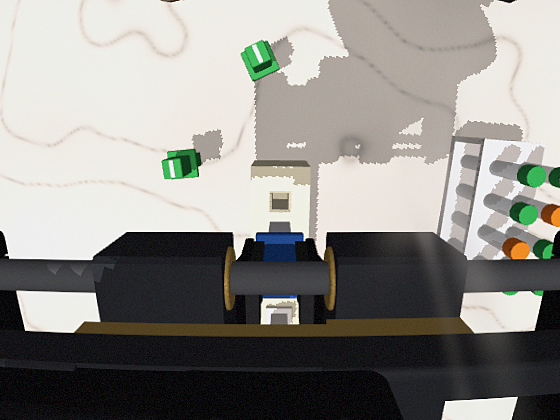

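View pics/s3.png

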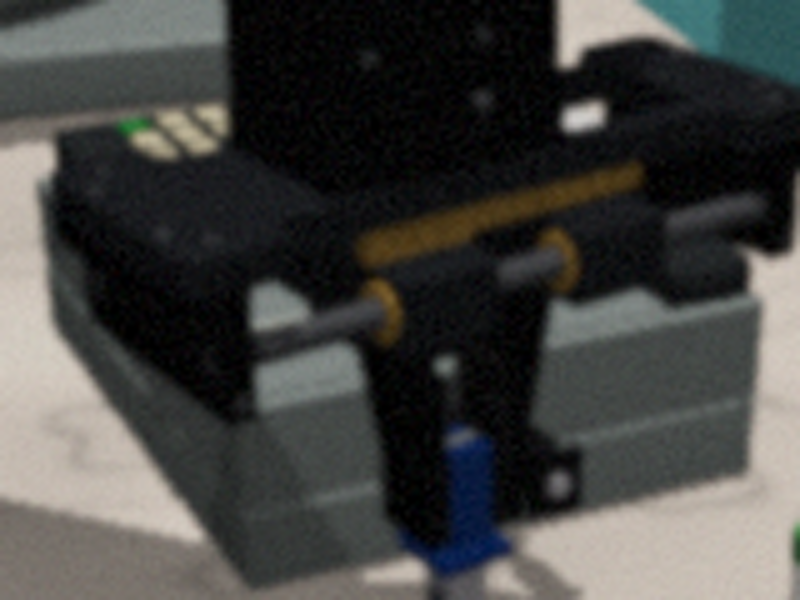

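```bash
python3 plan.py .6044 .0916 .185 10.5
```

```text
t 4.95 rel [0.2814, 0.1839, 0.0001] [0.0063, 0.0028, 0.167] w 0.0151 f [ 0.8 -0.2 -0.1]
```

Emit:
step_arm:
  increments:
    - [[0.034,0.022,0],[0.006,0.003,0.03]]
    - [[0.075,0.049,0],[0.006,0.003,0.06]]
    - [[0.115,0.075,0],[0.006,0.003,0.09]]
    - [[0.155,0.1,0],[0.006,0.003,0.12]]
    - [[0.195,0.127,0],[0.006,0.003,0.15]]

```text
time: 5.45
ee_pos: [0.5805, -0.0074, 0.1857]
eef_rot: [0.634, 0.774, 0.0, 0.0]
ft_force: [0.6, -0.2, -0.3]
width: 0.0148
```

```bash
python3 plan.py .6044 .0916 .185 10.5
```

```text
t 5.45 rel [0.0923, 0.0429, 0.0008] [0.0007, -0.0004, 0.0152] w 0.0148 f [ 0.6 -0.2 -0.3]
```

Emit:
step_arm:
  increments:
    - [[0.035,0.017,0],[0,0,0.005]]
    - [[0.065,0.03,0],[0,0,0.01]]
    - [[0.085,0.04,0],[0,0,0.015]]
    - [[0.092,0.043,0],[0,0,0.015]]
    - [[0.092,0.043,0],[0,0,0.015]]

```text
time: 5.95
ee_pos: [0.6044, 0.0917, 0.1858]
eef_rot: [0.639, 0.769, 0.0, 0.0]
ft_force: [-1.0, 0.7, 0.5]
width: 0.0147
```

```bash
python3 plan.py .6044 .0916 .185 10.5; python3 - <<'E'
from h import *
import pickle
c=cam("wrist");pickle.dump(c,open("w4.pkl","wb"));cv2.imwrite("pics/w4.png",c["pixels"]);print(proj(c,[.5934,.1506,.097]))
E
```

```text
t 5.95 rel [-0.0001, -0.0, 0.0008] [0.0003, -0.0, 0.0015] w 0.0147 f [-1.   0.7  0.5]
[[280.16018236 130.00494502]]
```

View pics/w4.png

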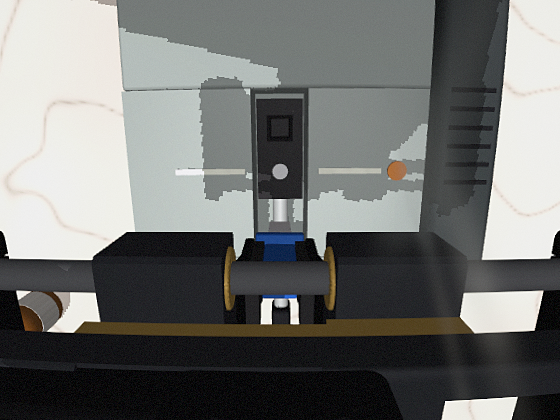

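```bash
python3 - <<'E'
from h import *
import pickle
c=pickle.load(open("w4.pkl","rb"));crop(c,230,80,100,100,8,"w4c.png");
im=cv2.convertScaleAbs(c["pixels"][80:240,240:320],alpha=1.6,beta=20);cv2.imwrite("pics/w4d.png",cv2.resize(im[:75],None,fx=8,fy=8,interpolation=cv2.INTER_CUBIC))
crop(c,230,160,100,70,8,"w4e.png")
crop(c,165,150,230,40,3,"w4f.png")
E
```

```text
(no output)
```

View pics/w4d.png

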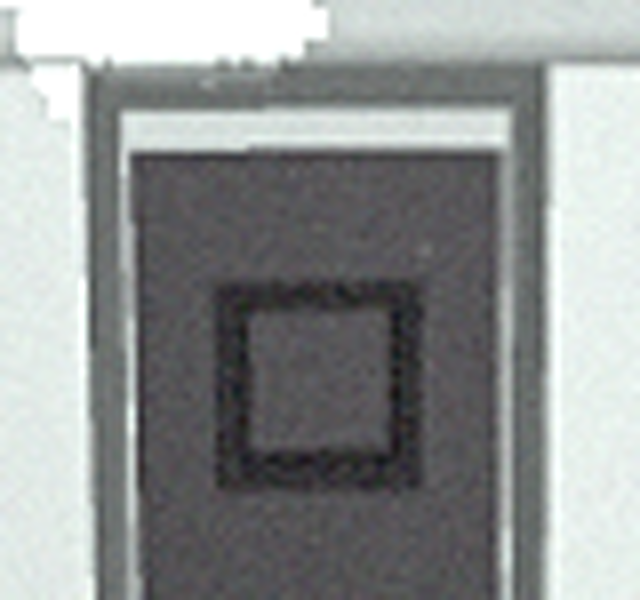

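View pics/w4f.png

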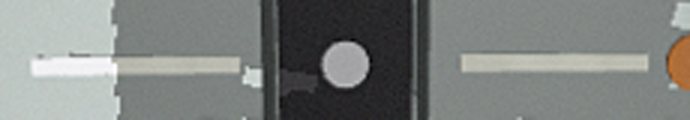

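```bash
python3 - <<'E'
from h import *
import pickle
c=pickle.load(open("w4.pkl","rb"))
F=lambda p,ox,oy,s:(np.array(p)+.5)/s-.5+[ox,oy]
w=lambda p,z:onz(c,F(p,240,80,8),z)
print("well",w((319.5,386.5),.097))
cs=[w(p,.097) for p in((217,283),(422,283),(422,490),(217,490))];print([np.linalg.norm(cs[i]-cs[i-1]) for i in range(4)])
an=lambda p,q:np.degrees(np.arctan2(*(q-p)[[1,0]]))
l=lambda p:onz(c,F(p,165,150,3),.095)
print("line",an(l((32,68)),l((648,63))),l((32,68)),l((648,63)))
print("well edges",an(cs[0],cs[1]),an(cs[3],cs[2]),an(cs[3],cs[0])-90,an(cs[2],cs[1])-90)
print("carr",an(w((145,590),.097),w((132,155),.097))-90,an(w((497,590),.097),w((500,155),.097))-90, "chan",an(w((98,590),.095),w((85,70),.095))-90,an(w((546,590),.095),w((547,70),.095))-90)
m=(w((140,386),.097)+w((499,386),.097))/2;print(m,np.linalg.norm(w((140,386),.097)-w((499,386),.097)))
E
```

```text
well [0.59268299 0.15194047 0.097     ]
[np.float64(0.01759715240352905), np.float64(0.01760304678258141), np.float64(0.01759812782570878), np.float64(0.017860503741886687)]
line 11.087822826710504 [0.5246205  0.10757732 0.095     ] [0.66979874 0.13602812 0.095     ]
well edges 10.63142593108925 10.628375017170557 10.21771731808498 11.05597301421389
carr 11.644112160104967 10.9631890456089 chan 11.183315509629338 11.43682832703631
[0.59267259 0.15200008 0.097     ] 0.031052672972663176
```

```bash
python3 - <<'E'
from h import *
import pickle
c=pickle.load(open("w4.pkl","rb"));
im=cv2.convertScaleAbs(c["pixels"][220:320,235:335],alpha=1.5,beta=20);cv2.imwrite("pics/w4e.png",cv2.resize(im,None,fx=6,fy=6,interpolation=cv2.INTER_CUBIC))
E
```

```text
(no output)
```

View pics/w4e.png

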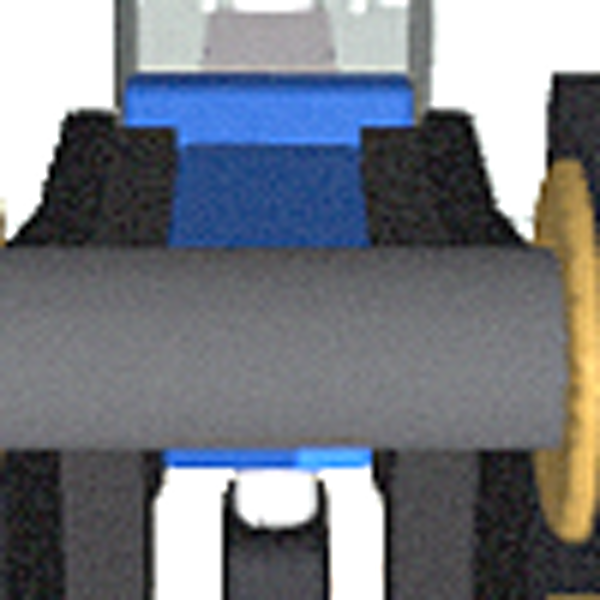

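```bash
python3 - <<'E'
from h import *
import pickle
c=pickle.load(open("w4.pkl","rb"))
s=r.read_state();q=R.from_quat(s["eef_rot"]);p=np.array(s["ee_pos"])
# tool coords: standard foot offset z=+0.052 along tool; flange bottom at foot+42 => tool z +0.010 ; top +0.005
for z in(.010,.005):
  P=p+q.apply([[.012,-.012,z],[.012,.012,z]]); print(z,((proj(c,P)-[235,220]+.5)*6-.5).round(1).tolist())
P=p+q.apply([[.0075,-.0075,.005],[.0075,.0075,.005],[-.0075,-.0075,-.025],[-.0075,.0075,-.025]]);print(((proj(c,P)-[235,220]+.5)*6-.5).round(1).tolist())
E
```

```text
0.01 [[130.3, 79.2], [413.9, 79.9]]
0.005 [[126.5, 97.6], [417.9, 98.3]]
[[181.6, 149.5], [362.5, 149.9], [166.9, 489.2], [377.6, 489.6]]
```

```bash
python3 plan.py .5928 .1514 .165 11
```

```text
t 6.0 rel [0.0624, -0.0002, 0.0208] [0.0004, 0.0003, -0.0091] w 0.0148 f [-0.2 -0.7 -0.5]
```

Emit:
step_arm:
  increments:
    - [[0.02,0,0],[0,0,-0.009]]
    - [[0.045,0,0],[0,0,-0.009]]
    - [[0.06,0,0.005],[0,0,-0.009]]
    - [[0.0624,0,0.015],[0,0,-0.009]]
    - [[0.0624,0,0.0208],[0,0,-0.009]]

```text
time: 6.5
ee_pos: [0.5925, 0.1509, 0.1637]
eef_rot: [0.636, 0.772, -0.001, 0.0]
ft_force: [-0.3, -0.7, 0.9]
width: 0.0148
```

Emit:
step_arm:
  increments:
    - [[0,0,0],[0,0,0]]

```text
time: 6.6
ee_pos: [0.5921, 0.1492, 0.1625]
eef_rot: [0.637, 0.771, -0.002, -0.0]
ft_force: [-0.4, -0.1, -1.0]
width: 0.0149
```

```bash
python3 plan.py .5928 .1514 .145 11; python3 - <<'E'
from h import *
c=cam("scene");crop(c,250,190,130,110,6,"a5.png");print(proj(c,[[.5927,.1517,.097],[.5928,.1514,.113]]))
c=cam("side");crop(c,220,80,130,100,6,"b5.png")
E
```

```text
t 6.6 rel [0.002, 0.0012, 0.0175] [-0.0026, 0.002, -0.0015] w 0.0149 f [-0.4 -0.1 -1. ]
[[330.19224579 284.28019819]
 [330.81491592 277.60006605]]
```

View pics/a5.png

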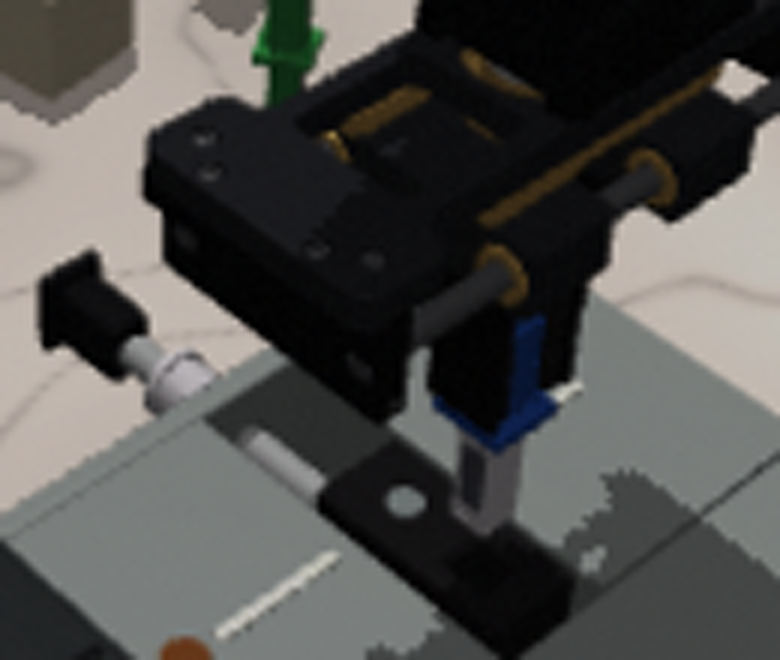

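View pics/b5.png

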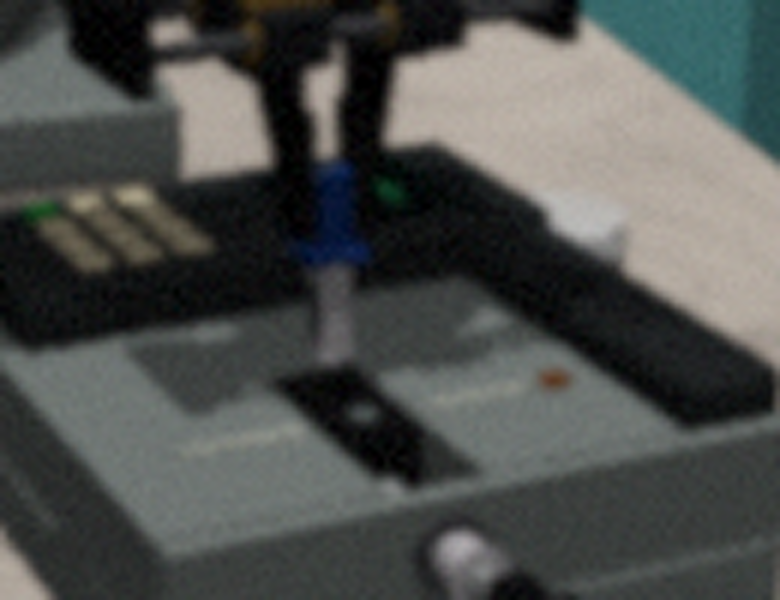

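Emit:
step_arm:
  increments:
    - [[0.002,0.001,0],[-0.002,0.002,-0.001]]
    - [[0.002,0.001,0],[-0.002,0.002,-0.001]]
    - [[0.002,0.001,0.006],[-0.002,0.002,-0.001]]
    - [[0.002,0.001,0.01],[-0.002,0.002,-0.001]]
    - [[0.002,0.001,0.01],[-0.002,0.002,-0.001]]

```text
time: 7.2
ee_pos: [0.5926, 0.1514, 0.1525]
eef_rot: [0.636, 0.771, -0.0, -0.0]
ft_force: [-0.5, -0.4, -0.7]
width: 0.0146
```

```bash
python3 plan.py .5928 .1514 .145 11
```

```text
t 7.2 rel [-0.0, 0.0002, 0.0075] [-0.0008, -0.0001, -0.0007] w 0.0146 f [-0.5 -0.4 -0.7]
```

Emit:
step_arm:
  increments:
    - [[0,0,0.004],[0,0,0]]
    - [[0,0,0.008],[0,0,0]]
    - [[0,0,0.011],[0,0,0]]
    - [[0,0,0.014],[0,0,0]]
    - [[0,0,0.014],[0,0,0]]

```text
time: 7.7
ee_pos: [0.5926, 0.1516, 0.138]
eef_rot: [0.636, 0.771, -0.0, -0.0]
ft_force: [0.2, 0.8, -2.3]
width: 0.015
```

```bash
python3 plan.py .5928 .1514 .107 11; python3 - <<'E'
from h import *
c=cam("scene");crop(c,280,230,100,80,8,"a6.png")
E
```

```text
t 7.7 rel [-0.0003, 0.0002, 0.031] [-0.0009, -0.0001, -0.0005] w 0.015 f [ 0.2  0.8 -2.3]
```

View pics/a6.png

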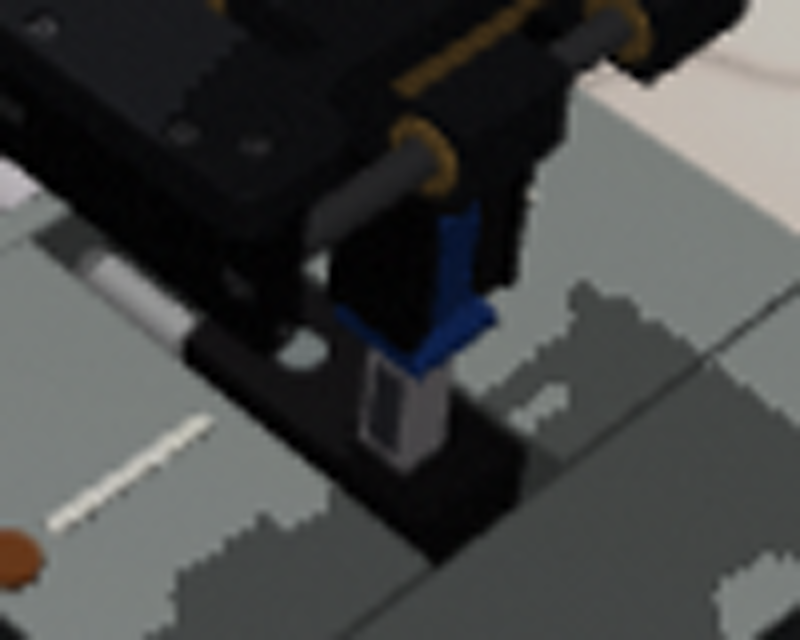

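The foot has entered the well at about (400,455) in the crop, and the window faces front to back. I'll keep lowering it.

Emit:
step_arm:
  increments:
    - [[0,0,0.005],[0,0,0]]
    - [[0,0,0.01],[0,0,0]]
    - [[0,0,0.016],[0,0,0]]
    - [[0,0,0.021],[0,0,0]]

```text
time: 8.15
ee_pos: [0.5926, 0.1517, 0.1167]
eef_rot: [0.636, 0.771, -0.0, -0.0]
ft_force: [1.1, 0.9, 1.6]
width: 0.0148
```

Emit:
step_arm:
  increments:
    - [[0,0,0.004],[0,0,0]]
    - [[0,0,0.007],[0,0,0]]
    - [[0,0,0.008],[0,0,0]]

```text
time: 8.45
ee_pos: [0.5926, 0.1517, 0.1084]
eef_rot: [0.636, 0.771, -0.0, -0.0]
ft_force: [1.1, 1.6, 1.0]
width: 0.0147
```

```bash
python3 plan.py .5928 .1514 .107 11; python3 - <<'E'
from h import *
c=cam("scene");crop(c,280,230,100,80,8,"a7.png")
E
```

```text
t 8.45 rel [-0.0003, 0.0001, 0.0014] [-0.0009, -0.0001, -0.0004] w 0.0147 f [1.1 1.6 1. ]
```

View pics/a7.png

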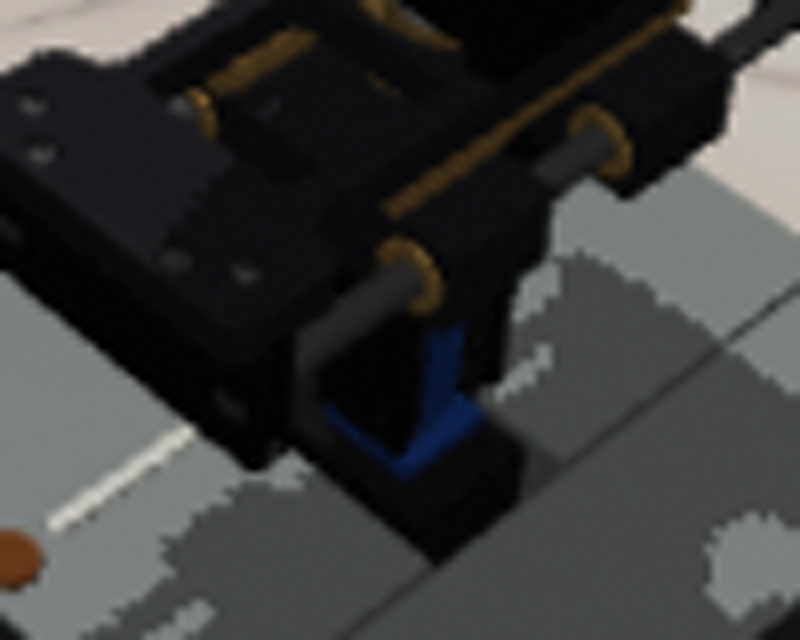

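The flange is almost on the carriage. I'll press on until I feel contact.

Emit:
step_arm:
  increments:
    - [[0,0,0.001],[0,0,0]]
    - [[0,0,0.002],[0,0,0]]
    - [[0,0,0.002],[0,0,0]]

```text
time: 8.8
ee_pos: [0.5926, 0.1518, 0.1069]
eef_rot: [0.636, 0.771, -0.0, -0.0]
ft_force: [-1.4, 0.8, 5.4]
width: 0.0152
```

Emit:
step_arm:
  increments:
    - [[0,0,0.001],[0,0,0]]
    - [[0,0,0.001],[0,0,0]]

```text
time: 9.0
ee_pos: [0.5927, 0.1517, 0.1069]
eef_rot: [0.636, 0.771, 0.0, -0.001]
ft_force: [-4.1, -0.2, 9.6]
width: 0.0149
```

Emit:
step_arm:
  increments:
    - [[0,0,-0.0005],[0,0,0]]
    - [[0,0,-0.0005],[0,0,0]]
    - [[0,0,-0.0005],[0,0,0]]
    - [[0,0,-0.0005],[0,0,0]]
    - [[0,0,-0.0005],[0,0,0]]
  hand: -0.2

```text
time: 9.5
ee_pos: [0.5926, 0.1516, 0.1072]
eef_rot: [0.636, 0.771, -0.0, -0.001]
ft_force: [1.0, 0.6, 0.5]
width: 0.0464
```

Emit:
step_arm:
  increments:
    - [[0,0,0],[0,0,0]]
    - [[0,0,-0.01],[0,0,0]]
    - [[0,0,-0.03],[0,0,0]]
    - [[0,0,-0.06],[0,0,0]]
    - [[0,0,-0.09],[0,0,0]]

```text
time: 10.0
ee_pos: [0.5925, 0.1514, 0.1988]
eef_rot: [0.636, 0.771, -0.0, -0.001]
ft_force: [0.1, -0.2, -0.7]
width: 0.052
```

```bash
python3 - <<'E'
from h import *
import pickle
s=r.read_state();print(s["time"],s["ee_pos"],s["width"])
c=cam("scene");crop(c,230,200,160,110,5,"a8.png");c=cam("wrist");pickle.dump(c,open("w8.pkl","wb"));cv2.imwrite("pics/w8.png",c["pixels"])
E
```

```text
10.0 [0.59250643 0.15136001 0.19877774] 0.052047731949889105
```

View pics/a8.png

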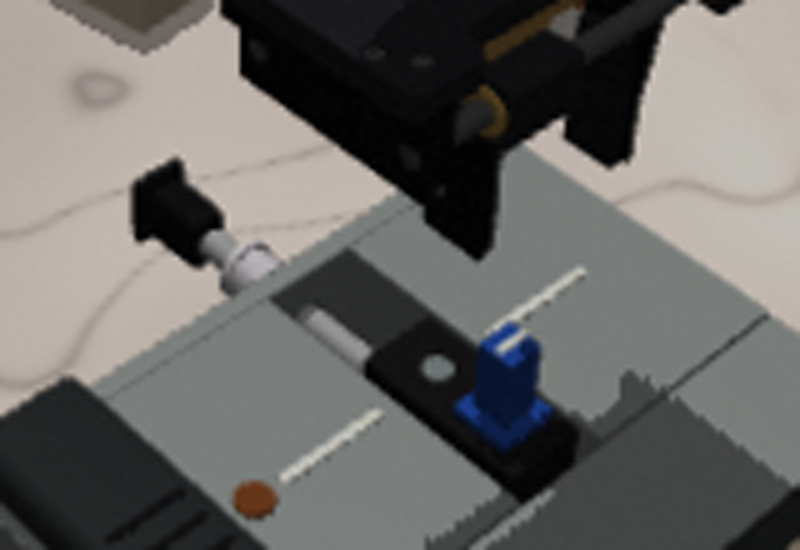

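View pics/w8.png

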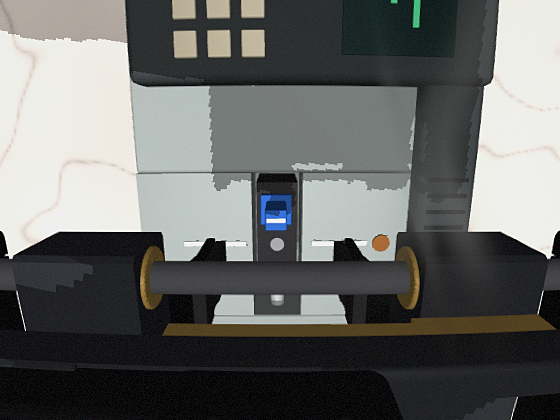

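```bash
python3 plan.py .635 -.066 .2 11
```

```text
t 10.1 rel [-0.2213, -0.0019, 0.0017] [0.0059, -0.0023, -0.001] w 0.0521 f [0.7 0.6 0.9]
```

Emit:
step_arm:
  increments:
    - [[-0.03,0,0],[0.005,-0.002,0]]
    - [[-0.07,-0.001,0],[0.005,-0.002,0]]
    - [[-0.11,-0.001,0],[0.005,-0.002,0]]
    - [[-0.15,-0.002,0.001],[0.005,-0.002,0]]
    - [[-0.185,-0.002,0.001],[0.005,-0.002,0]]

```text
time: 10.6
ee_pos: [0.6279, -0.0326, 0.2009]
eef_rot: [0.637, 0.771, 0.0, 0.0]
ft_force: [-0.0, 0.2, 0.1]
width: 0.052
```

```bash
python3 plan.py .635 -.066 .2 11
```

```text
t 10.6 rel [-0.0341, 0.0007, 0.0009] [0.0008, -0.0, -0.002] w 0.052 f [-0.   0.2  0.1]
```

Emit:
step_arm:
  increments:
    - [[-0.02,0,0],[0,0,-0.002]]
    - [[-0.034,0.0007,0.001],[0,0,-0.002]]
    - [[-0.034,0.0007,0.001],[0,0,-0.002]]
    - [[-0.034,0.0007,0.001],[0,0,-0.002]]

```text
time: 11.0
ee_pos: [0.635, -0.0645, 0.1997]
eef_rot: [0.636, 0.772, 0.0, -0.0]
ft_force: [0.0, 0.6, -1.1]
width: 0.0524
```

```bash
python3 - <<'E'
from h import *
import pickle
s=r.read_state();print(s["time"],s["ee_pos"],s["width"])
c=cam("wrist");pickle.dump(c,open("w9.pkl","wb"));cv2.imwrite("pics/w9.png",c["pixels"]);crop(c,230,110,100,75,8,"w9c.png")
E
```

```text
11.0 [ 0.63498409 -0.06452598  0.19968232] 0.052393588000605805
```

View pics/w9.png

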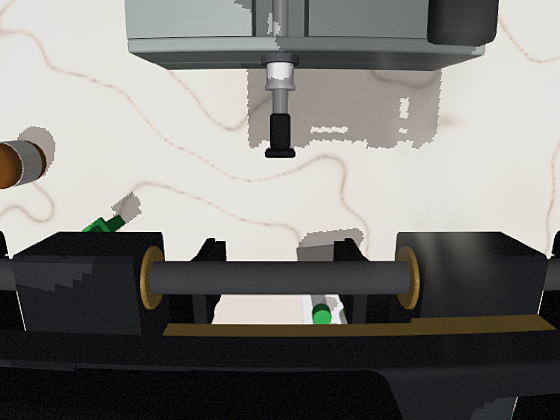

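View pics/w9c.png

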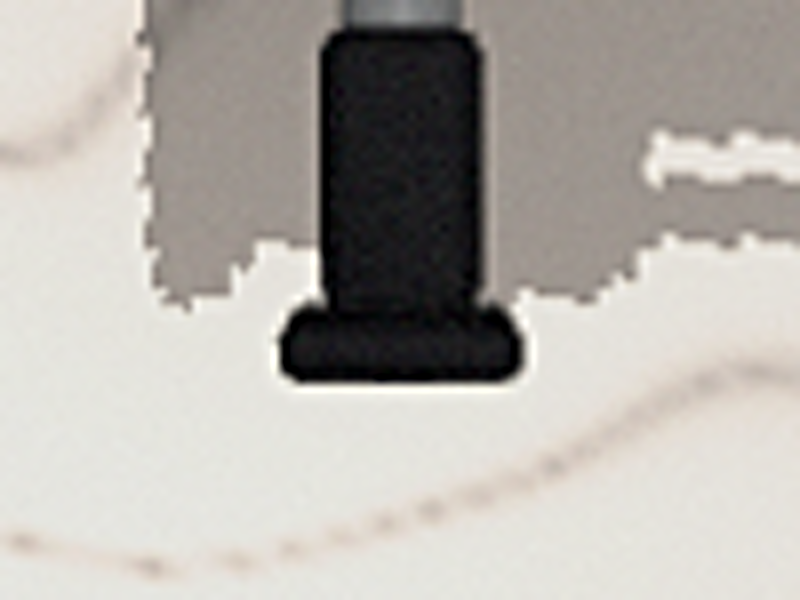

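```bash
python3 - <<'E'
from h import *
import pickle
c=pickle.load(open("w9.pkl","rb"))
f=lambda u,v:(np.array([u,v])+.5)/8-.5+[230,110]
u=R.from_euler('z',-11,degrees=True)
A=onz(c,f(402,32),.084);B=onz(c,f(402,300),.084);C=onz(c,f(402,303),.087);D=onz(c,f(402,381),.087)
for n,p in zip("ABCD",(A,B,C,D)): print(n,p.round(4),u.apply(p).round(4))
print(np.linalg.norm(onz(c,f(320,200),.080)-onz(c,f(484,200),.080)))
print("pred",u.apply([.6236,-.0073,.072]).round(4),"well",u.apply([.5926,.1517,0]))
d=D-A;print(np.degrees(np.arctan2(d[1],d[0]))+90)
E
```

```text
A [0.6211 0.0059 0.084 ] [ 0.6108 -0.1128  0.084 ]
B [ 0.6259 -0.019   0.084 ] [ 0.6108 -0.138   0.084 ]
C [ 0.6259 -0.019   0.087 ] [ 0.6108 -0.1381  0.087 ]
D [ 0.6274 -0.0264  0.087 ] [ 0.6108 -0.1456  0.087 ]
0.01599427214468385
pred [ 0.6107 -0.1262  0.072 ] well [0.61065799 0.03583943 0.        ]
11.103248051838705
```

```bash
python3 plan.py .6242 -.0101 .054 11
```

```text
t 11.05 rel [0.0548, -0.0003, 0.1457] [0.0005, -0.0009, 0.002] w 0.0525 f [1.1 0.2 0.1]
```

Emit:
step_arm:
  increments:
    - [[0.02,0,0],[0,0,0.001]]
    - [[0.045,0,0.02],[0,0,0.001]]
    - [[0.0548,0,0.05],[0,0,0.001]]
    - [[0.0548,0,0.075],[0,0,0.001]]
    - [[0.0548,0,0.085],[0,0,0.001]]

```text
time: 11.55
ee_pos: [0.6231, -0.0074, 0.1124]
eef_rot: [0.634, 0.773, -0.0, -0.002]
ft_force: [1.1, -0.3, -0.7]
width: 0.0523
```

Emit:
step_arm:
  increments:
    - [[0,0,0],[0,0,0]]
    - [[0,0,0],[0,0,0]]

```text
time: 11.75
ee_pos: [0.6234, -0.0067, 0.1131]
eef_rot: [0.634, 0.773, -0.0, -0.002]
ft_force: [0.2, -0.2, 0.8]
width: 0.0522
```

```bash
python3 plan.py .6242 -.0101 .054 11
```

```text
t 11.75 rel [-0.0036, 0.0002, 0.0591] [-0.002, -0.0022, 0.0052] w 0.0522 f [ 0.2 -0.2  0.8]
```

Emit:
step_arm:
  increments:
    - [[-0.0036,0,0.01],[-0.002,-0.002,0.005]]
    - [[-0.0036,0,0.03],[-0.002,-0.002,0.005]]
    - [[-0.0036,0,0.05],[-0.002,-0.002,0.005]]
    - [[-0.0036,0,0.059],[-0.002,-0.002,0.005]]
    - [[-0.0036,0,0.059],[-0.002,-0.002,0.005]]

```text
time: 12.25
ee_pos: [0.6235, -0.0105, 0.0533]
eef_rot: [0.636, 0.772, -0.001, -0.001]
ft_force: [0.2, -0.1, 0.5]
width: 0.0521
```

```bash
python3 plan.py .6242 -.0101 .054 11; python3 - <<'E'
from h import *
c=cam("scene");crop(c,220,190,130,100,6,"a10.png");c=cam("side");crop(c,260,130,110,85,7,"b10.png")
E
```

```text
t 12.25 rel [0.0002, 0.0007, -0.0007] [-0.0014, -0.0001, -0.0003] w 0.0521 f [ 0.2 -0.1  0.5]
```

View pics/a10.png

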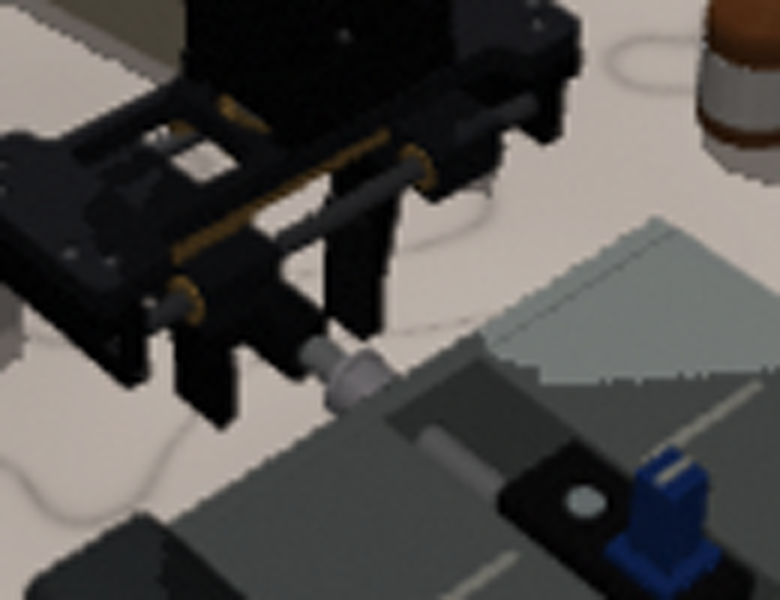

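View pics/b10.png

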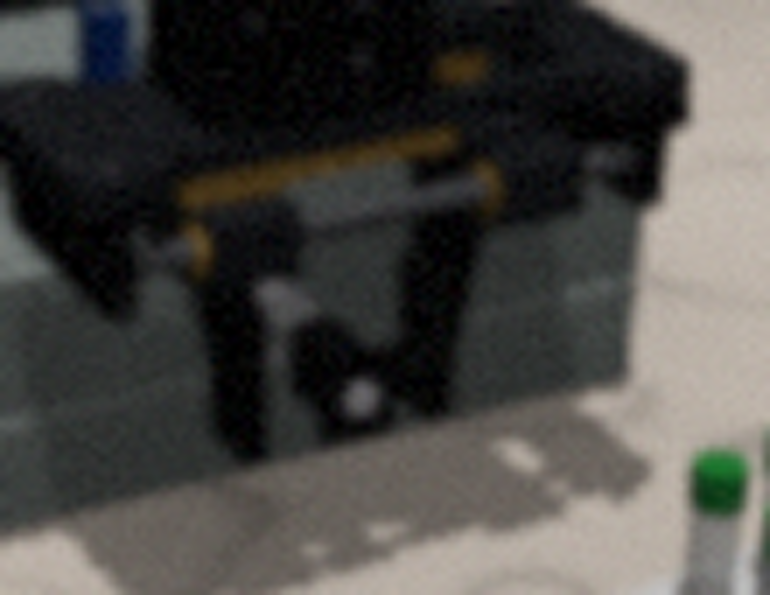

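The knob sits between the fingers, at about (350,390) in the side crop. Now I close on it.

Emit:
step_arm:
  increments:
    - [[0,0.0007,-0.0007],[-0.001,0,0]]
    - [[0,0.0007,-0.0007],[-0.001,0,0]]
    - [[0,0.0007,-0.0007],[-0.001,0,0]]
    - [[0,0.0007,-0.0007],[-0.001,0,0]]
    - [[0,0.0007,-0.0007],[-0.001,0,0]]
  hand: 1
  grip_force: 35

```text
time: 12.85
ee_pos: [0.6253, -0.0103, 0.0558]
eef_rot: [0.636, 0.772, 0.001, 0.001]
ft_force: [-0.1, -0.0, -0.0]
width: 0.02
```

Emit:
step_arm:
  increments:
    - [[0,0,0],[0,0,0]]
    - [[0,0,0],[0,0,0]]
    - [[0,0,0],[0,0,0]]

```text
time: 13.15
ee_pos: [0.625, -0.0104, 0.0557]
eef_rot: [0.636, 0.772, 0.001, 0.0]
ft_force: [-2.0, -0.1, 1.6]
width: 0.0156
```

```bash
python3 - <<'E'
from h import *
u=R.from_euler('z',-11,degrees=True)
s=r.read_state();print(s["time"],np.round(s["ee_pos"],4),s["width"],s["ft_force"],u.apply(s["ee_pos"]))
q=R.from_quat(s["eef_rot"]);print(np.degrees((q).as_matrix()[:,0].tolist()), q.inv().apply(R.from_euler('z',11,degrees=True).apply([0,-1,0])))
E
```

```text
13.15 [ 0.625  -0.0104  0.0557] 0.015625767265009832 [-2.03134706 -0.12558558  1.56608206] [ 0.61154307 -0.12945853  0.05570186]
[-1.09181705e+01  5.62458879e+01  1.34206791e-03] [-9.99999967e-01  2.55698707e-04 -2.30361704e-05]
```

Emit:
step_arm:
  increments:
    - [[-0.004,0,0],[0,0,0]]
    - [[-0.009,0,0],[0,0,0]]
    - [[-0.014,0,0],[0,0,0]]
    - [[-0.018,0,0],[0,0,0]]
    - [[-0.02,0,0],[0,0,0]]

```text
time: 13.65
ee_pos: [0.6285, -0.0284, 0.0556]
eef_rot: [0.636, 0.772, 0.001, -0.001]
ft_force: [-3.7, 6.6, 4.6]
width: 0.0156
```

```bash
cat > st.py <<'E'
from h import *
u=R.from_euler('z',-11,degrees=True)
s=r.read_state();print(s["time"],np.round(s["ee_pos"],4),round(s["width"],4),"f'",u.apply(s["ft_force"]).round(1),"p'",u.apply(s["ee_pos"]).round(4), "pull",-u.apply(s["ee_pos"])[1]-.12946, s["eef_rot"])
E
python3 st.py
```

```text
13.65 [ 0.6285 -0.0284  0.0556] 0.0156 f' [-2.4  7.1  4.6] p' [ 0.6116 -0.1478  0.0556] pull 0.018318424768112185 [ 6.35736464e-01  7.71904899e-01  1.18742410e-03 -7.51749391e-04]
```

Emit:
step_arm:
  increments:
    - [[-0.003,0,0],[0,0,0]]
    - [[-0.007,0,0],[0,0,0]]
    - [[-0.01,0,0],[0,0,0]]
    - [[-0.0115,0,0],[0,0,0]]
    - [[-0.0115,0,0],[0,0,0]]

```text
time: 14.15
ee_pos: [0.6303, -0.0377, 0.0556]
eef_rot: [0.635, 0.772, 0.002, -0.002]
ft_force: [-6.5, 6.5, 5.5]
width: 0.0155
```

Emit:
step_arm:
  increments:
    - [[0,0,0],[0,0,0]]
    - [[0,0,0],[0,0,0]]

```text
time: 14.35
ee_pos: [0.6299, -0.0354, 0.0556]
eef_rot: [0.635, 0.773, 0.002, -0.004]
ft_force: [-6.2, 8.2, 5.5]
width: 0.0159
```

```bash
python3 st.py; python3 - <<'E'
from h import *
import pickle
c=cam("scene");pickle.dump(c,open("a11.pkl","wb"));crop(c,240,210,110,85,7,"a11.png");c=cam("wrist");pickle.dump(c,open("w11.pkl","wb"));cv2.imwrite("pics/w11.png",c["pixels"])
E
```

```text
14.35 [ 0.6299 -0.0354  0.0556] 0.0159 f' [-4.5  9.3  5.5] p' [ 0.6115 -0.1549  0.0556] pull 0.025480292226677304 [ 0.63460907  0.77282075  0.00247066 -0.00364924]
```

View pics/a11.png

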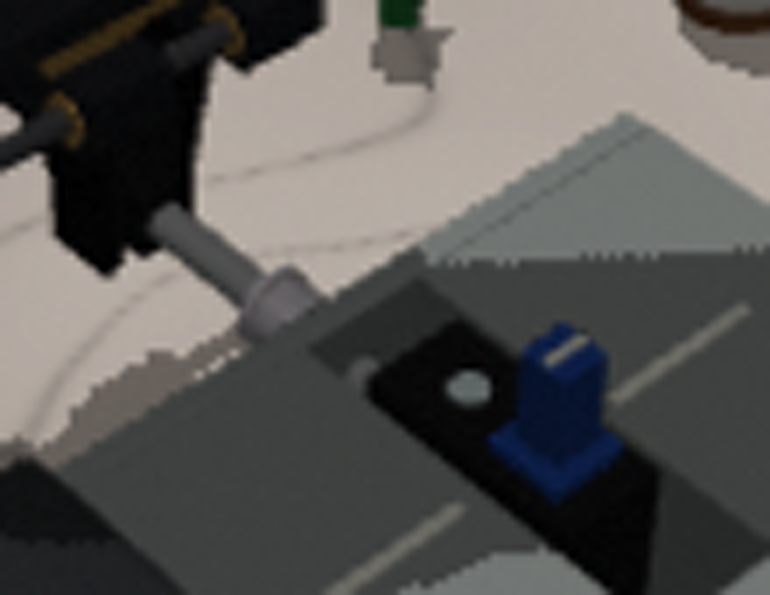

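View pics/w11.png

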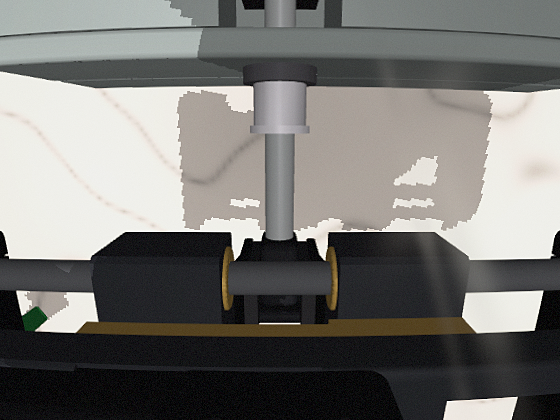

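```bash
python3 plan.py .6303 -.0395 .0556 11
```

```text
t 14.45 rel [-0.0041, -0.0004, -0.0] [-0.0009, -0.0088, 0.0037] w 0.016 f [-6.2  6.8  5.5]
```

Emit:
step_arm:
  increments:
    - [[-0.003,-0.0004,-0.0003],[0,-0.004,0.002]]
    - [[-0.006,-0.0004,-0.0003],[0,-0.008,0.003]]
    - [[-0.007,-0.0004,-0.0003],[0,-0.008,0.003]]
    - [[-0.007,-0.0004,-0.0003],[0,-0.008,0.003]]
    - [[-0.007,-0.0004,-0.0003],[0,-0.008,0.003]]

```text
time: 14.95
ee_pos: [0.6307, -0.0398, 0.0556]
eef_rot: [0.635, 0.772, 0.001, -0.002]
ft_force: [-4.1, 6.8, 2.3]
width: 0.0158
```

```bash
python3 st.py; python3 - <<'E'
from h import *
import pickle
c=cam("scene");pickle.dump(c,open("a12.pkl","wb"));crop(c,240,210,110,85,7,"a12.png");c=cam("wrist");pickle.dump(c,open("w12.pkl","wb"));crop(c,225,50,110,195,3,"w12.png")
E
python3 st.py
```

```text
14.95 [ 0.6307 -0.0398  0.0556] 0.0158 f' [-2.7  7.4  2.3] p' [ 0.6115 -0.1594  0.0556] pull 0.02991067640070383 [ 0.63508225  0.77244168  0.00081539 -0.00192772]
15.05 [ 0.6307 -0.0398  0.0557] 0.0157 f' [-2.9  8.1  3. ] p' [ 0.6115 -0.1594  0.0557] pull 0.029934446006661175 [ 0.63506046  0.77245967  0.0007846  -0.00191244]
```

View pics/a12.png

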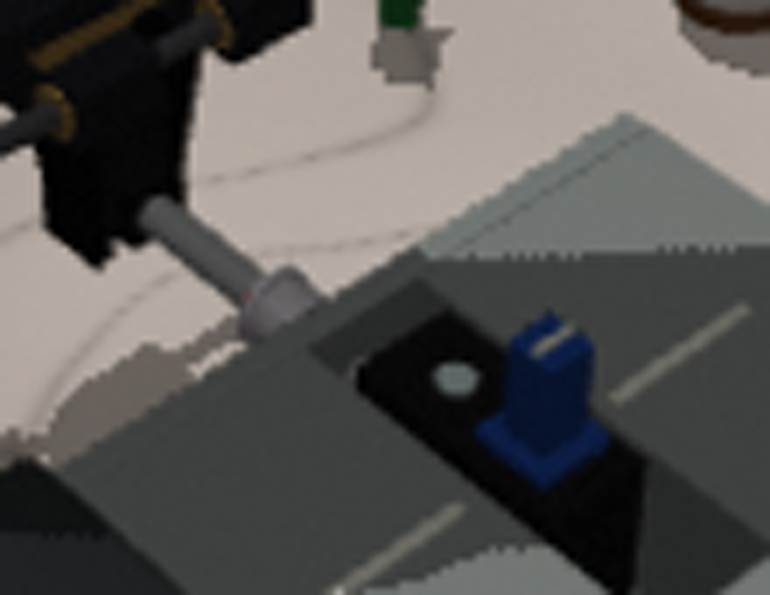

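View pics/w12.png

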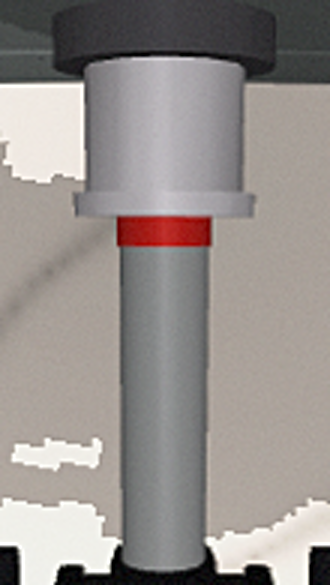

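```bash
python3 - <<'E'
from h import *
import pickle
c=pickle.load(open("w12.pkl","rb"))
f=lambda u,v:(np.array([u,v])+.5)/3-.5+[225,50]
# top of rod z=.078
p=onz(c,f(164,216.5),.078);q=onz(c,f(164,245.5),.078);print("band visible mm",1000*np.linalg.norm(p-q), 1000*np.linalg.norm(q-onz(c,f(164,555),.078)))
for _ in range(10): cam("scene")
c=cam("scene");cv2.imwrite("pics/a13.png",c["pixels"]);c=cam("side");cv2.imwrite("pics/b13.png",c["pixels"]);c=cam("wrist");crop(c,225,100,110,60,7,"w13.png")
E
python3 st.py
```

```text
band visible mm 3.6641619332206434 41.759296827851635
15.7 [ 0.6307 -0.0398  0.0557] 0.0156 f' [-2.6  8.4  3.1] p' [ 0.6115 -0.1594  0.0557] pull 0.02990919703377115 [ 0.63507075  0.77245123  0.00079941 -0.00189768]
```

View pics/a13.png

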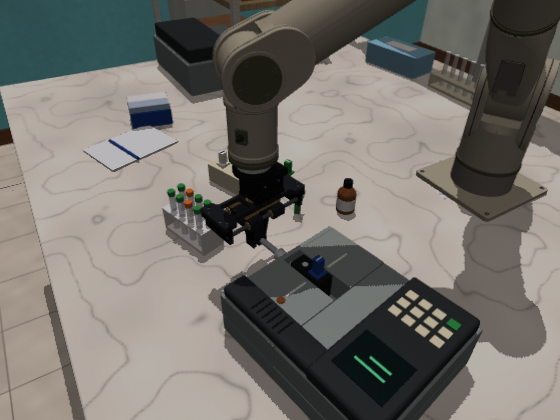

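View pics/w13.png

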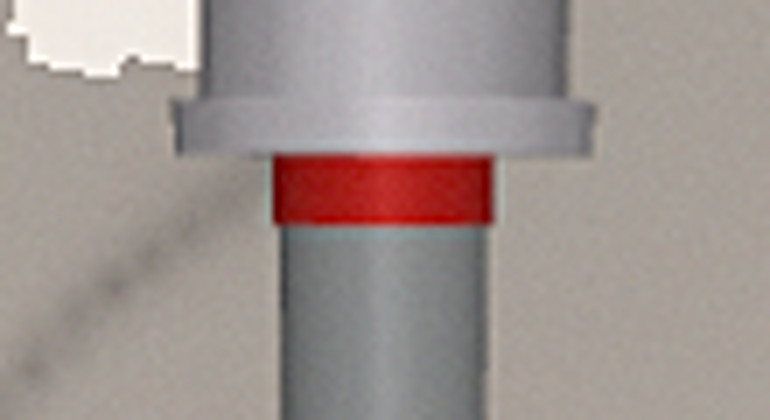

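The mouth stands on the red band with about 3.7 mm of the 8 mm showing. It holds steady at about 29.9 mm drawn, the spring force fits, and nothing else looks disturbed. I'm handing in now.

```bash
python3 -c "
from bench import r
print(r.close_job())"
```

```text
the job is handed in; nothing more can be done
None
```

I plugged the blue standard into the carriage well, drew the rod out to the red band, and handed the job in at about 15.7 s with the gripper still holding the knob.

- **Standard:** it went fully home. Contact came at the expected height, and in the pictures the flange sits on the carriage. The line on its top runs front to back, parallel to the deck lines. I let go of it before touching the knob, and it rode along upright with the carriage.
- **Rod:** the arm's position put it 29.9 mm drawn, steady over the last 0.7 s. The wrist picture showed about 3.7 mm of the 8 mm band outside the sleeve mouth. The pull of about 8.4 N fits the spring figures.
- **Correction:** on the first pull the rod crept back to about 25.5 mm, just short of the band. I re-pulled with an allowance for the arm giving under load. The most I commanded was about 32.5 mm, so it never came near the 45 mm end stop.
- **Other objects:** the rack and bottle look unmoved in the last scene picture. The arm hid most of the stand there, so the yellow and white standards were not checked at the end; yellow was clear of the open fingers when I gripped the blue one.
- **Disagreements:** the room-camera and wrist-camera estimates of the well differed by about 1.4 mm, within what its lead-in takes. At the end about 3 N of sideways and upward force remained at the knob.

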